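# Clamp the split chopping board

## Task

Take the one-hand bar clamp up off its two hooks on the utensil rail and stand it upright over the split chopping board, its jaws straddling the two halves across the middle of the joint. Pump its trigger, letting it right out between pulls, until the jaws have drawn the halves together and sit firmly on the wood, with a light hand so that the wood is not crushed, and finish while still squeezing the trigger so that the clamp stays tight. Leave everything else on the worktop where it stands.

Things in the scene. Friction and masses are not known exactly. Their poses are not given: they have to be found in the camera images.
- clamp: One-hand bar clamp, black head and pistol handle on a steel bar, loose, 0.44 kg, 182 mm high. Origin: under the head, level with the jaw feet (it can stand on its feet, origin z = 0). z points up the handle, x along the bar from head to far jaw. 55 mm free under the bar between the jaws. Centre of mass at x = 60, z = 73 mm.
- trigger (a joint): Trigger angle: 0 let right out, 0.172 fully pulled to the handle. Its return spring gives 2 to 3 N at the fingers. Pulled right home it stops at the handle (36 mm over both); when the jaws are tight it stops some 5 mm or more short of it. If it comes all the way, let it out and pull again.
- bar (a joint): How far (m) the far jaw is drawn towards the head; pad opening = 0.200 minus this; starts at 0 to 0.010, at most 0.07. A full pull draws it 6 mm (the first one 6 to 13), a half pull nothing, also if the clamp is lifted by squeezing handle and trigger. On the way out the pawl clicks back over the teeth. A brake holds the bar when the trigger is let go, but only against about 7 N.
- handle_mid (a point): Point on the clamp at x = 0, y = 0, 148 mm above the feet: midway between the outer faces of handle and trigger when it is out, the height to take or squeeze them. Axes as the clamp. Handle: x = -29 to -9 mm, 28 mm in y, up to 182 mm above the feet.
- trigger_face (a point): Front of the trigger's finger grip, 148 mm above the feet, at clamp x = +29 mm out, +7 mm pulled: handle and trigger measure 58 mm out, 36 mm pulled. Grip 12 x 22 mm, 92 to 164 mm above the feet. A gripper closing along the bar, one finger behind the handle and one before the trigger, works it like a hand; sliding friction may let the clamp shift some mm.
- head_pad (a point): Centre of the head jaw's pad face, clamp x = 40 mm, 20 mm above the feet. Pad 36 mm wide (y), 3 to 37 mm above the feet. The head jaw reaches back to x = 0. The bar (8 mm thick, 55 to 78 mm above the feet) sticks out behind to x = -85 mm minus joint bar.
- far_pad (a point): Centre of the far jaw's pad face, clamp x = 240 mm minus joint bar, 20 mm above the feet; pad as the other; the jaw's back is 36 mm farther. The tight jaws press by how hard the trigger is squeezed: 20 N at the fingers gives about 20 N, 40 N about 55 N, 60 N about 95 N; let go, under 10 N. Over 100 N crushes the wood.
- half_a: One half of the split wooden chopping board, 170 (x) x 75 (y) x 36 mm thick, flat on the worktop, loose, 0.25 to 0.42 kg. Origin: centre of its underside. Its joint face is at y = +37.5 mm.
- half_b: The other half, same size and axes, beside half_a (at its +y) with a gap of 3 to 7 mm: together 153 to 157 mm wide, 150 mm closed. Its joint face is at y = -37.5 mm. The clamp may go on either way round, its bar along the halves' y axis.
- joint_a (a point): Middle of half_a's joint face, 18 mm above the worktop.
- joint_b (a point): Middle of half_b's joint face, 18 mm above the worktop.
- rail: Utensil rail, fixed, origin on the worktop below the hung clamp's bar, nothing over 200 mm high; base, posts and bar lie behind (-y). Two hooks, 14 mm wide, at x = -150 and +30 mm carry the clamp's bar 155 mm up; clamp origin 100 mm up near x = -90, x along the rail's x, handle up. Slot 12 mm wide, upturned tip in front (+y) 18 mm high: lift 20 mm or more before moving sideways.
- canister0: Sage canister with wooden lid, bystander, loose, 94 mm across, 116 mm high. Origin: centre of its underside.
- canister1: Sage canister with wooden lid, bystander, loose, 94 mm across, 116 mm high. Origin: centre of its underside.
- canister2: Sage canister with wooden lid, bystander, loose, 94 mm across, 116 mm high. Origin: centre of its underside.
- mill0: Tall wooden mill, bystander, loose, 58 mm across, 212 mm high. Origin: centre of its underside.
- mill1: Tall wooden mill, bystander, loose, 58 mm across, 212 mm high. Origin: centre of its underside.
- glue: Small white glue bottle, bystander, loose, 44 mm across, 110 mm high, standing beside the board. Origin: centre of its underside.
- mug: White mug, bystander, loose, 82 mm across plus its handle, 90 mm high. Origin: centre of its underside.
Not all that is in view belongs to the job. Leave any white look-alike of the half_a alone.

How it is judged:
By the outcome, as a careful person would: the job done as asked, in the order asked, and still so for the second after the job is handed in, while the arm keeps its last pose, push and grip.
It also fails if it takes over 56 s, if anything falls off the work surface, if the arm or the gripper's body presses on something with over 40 N, if the wrist force passes 120 N, or if a joint passes its speed limit or range.

## Robot

A 6-joint arm with a two-finger parallel gripper is mounted at the origin on the work surface. World frame = base frame: x ahead of the robot, y to its left, z up, the work surface at z = 0. Lengths are in m, angles in rad, forces in N, time in s.
With the tool pointing down it reaches from about 0.425 to 0.95 m from the base axis. Payload 3.5 kg.
Tool frame: the origin (TCP) lies between the finger pads; the fingertips stand 19 mm ahead of it and the grasp point (between the pads) is the TCP (ctrl.nose_length is the distance from the TCP to the fingertips, in m); z points along the fingers, y is the line along which they close (so a half turn about z gives the same grasp; the last joint's range is limited). The gripper opens to 85 mm and grips with 20 to 120 N. Pads are 22 mm wide; open, the fingers measure 114 mm over their backs; the gripper's body (76 mm by 85 mm) begins 54 mm behind the grasp point. The pads swing forward as they close: fully open they stand 13 mm farther back than shut.
Start: joints at [0.962, 0.286, 1.577, -0, 1.279, -0.15], TCP at [0.299, 0.605, 0.25] pointing down, gripper open.
Joint ranges: [-2.77, 2.77], [-0.9, 2.22], [0.21, 2.48], [-1.53, 4.67], [0.24, 2.81], [-2.84, 2.84]. Speed limits (rad/s): [2.79, 2.79, 3.14, 3.14, 3.14, 3.14].

## Interface

Orientations are given as a unit quaternion [x, y, z, w].
In Python, from plant import ctrl gives the robot as it stands.
- The arm moves only by the tool apply_moves, never from a script. Its argument "series" is a list of rows, each a list of 6 numbers: the shift along the world's x, y, z scaled (see below), then the turn, a rotation vector about the world's x, y, z scaled (see below). A call has 1 to 20 rows; each row is the pose to reach, as a shift and turn from the pose commanded when the call began; what a row does not reach only later rows make up. The controller multiplies each number of a shift by 0.8 m and each number of a turn by 45 degrees. A row lasts 1/8 s, in which the tool goes at most 62.5 mm and 10.7 degrees, less where a joint would pass 70% of its speed; a pose out of reach is approached as far as the arm can. A call with a number of a shift or a turn outside -1 to 1 is refused whole. A call with a gripper value outside its range is refused whole. "jaw" is the opening, from 0 (shut) to 1 (fully open), set as the call begins (left out, the last holds). The fingers move at their own pace and stop on an object; "squeeze" is the grip in N (left out, the last holds). Time passes only in rows, so rows that repeat a pose let the fingers close. It gives the time, the measured TCP pose, the force, the opening and the grip force at its end, in the units of the state.
- ctrl.get_state(): the state, without advancing time (a new reading comes with each control period).
- ctrl.read_camera(name): name is "scene" or "top"; returns the picture (400x640x3 uint8, red, green, blue); there is no depth.
- ctrl.get_calibration(name): a dict with "fx", "fy", "cx", "cy" (pixels), "xyz" and "orientation" of the camera in the world. Camera axes: x right, y up, looking along -z (the intrinsics and any distortion apply to the point x, -y, -z); pixel columns grow to the right and rows downward; lengths in m; the calibration is good to about 2 mm. A picture is of the moment at which its call begins. get_calibration takes no time and is no camera call.
- ctrl.sign_off(): hands the job in; it is judged then, once.
Trained networks look in the newest picture that a camera, given by its name, has taken for a name from the list of things; names that differ only in an ending like _2 or _b are one class to them, and where a whole thing is asked for, a point or a joint stands for the part that bears it (a point fixed in the world has none). Each returns a list of dicts, best first, with "p" (0 to 1); they miss things now and then, are a little off and sometimes report something else, mostly with a low value. They report only what shows in the picture. A call takes as long as a camera call. They do not tell look-alikes from the thing itself.
- ctrl.boxes_of(thing, camera): "xy" ([column, row] as shares, 0 to 1, of the picture: columns of its width, rows of its height, amid what is visible of it).
- ctrl.silhouettes(thing, camera): "pixels" (400x640 bool, what is visible of it) and "xy" ([column, row] as shares, 0 to 1, of the picture: columns of its width, rows of its height, amid what is visible of it).
The state is a dict: "time": time; "qpos": joint angles; "dq": joint speeds; "joint_efforts": joint torques, N m; "eef_pos": TCP position; "tcp_rot": TCP orientation; "contact_force": force on the tool from outside, world axes, zero at the start; "wrist_torque": the same for the moment, N m; "opening": opening from 0.0 (shut) to 1.0 (fully open); "finger_force": force on a finger pad.
Only numpy, scipy, OpenCV 4.12 (cv2) and the standard library are available. Lean on these libraries where they do the work, as an engineer would, in place of code of your own. Each camera call takes 0.05 s, during which the arm holds its last target. There are 200 camera calls.

## Working session

There is one attempt and no reset: what is moved stays moved. The work goes in short steps, Python scripts to look and compute and a tool call to move; the robot and the scene stay as the last step left them, time stands still between calls to the robot, and variables do not carry over. Pictures are saved under pics/ and viewed, at most 12 in all, crops included, and the job is handed in when it is done.

Besides the shell and the picture viewer there is one more tool, called after "Request:" by a JSON object that holds its "api" and its "payload", one argument or row to a line. apply_moves: Moves the arm, as the interface text tells. Shifts and turns lie within -1 to 1; 1 stands for 0.8 m of shift or 45 degrees of turn. Its arguments: {"type":"object","properties":{"series":{"type":"array"},"jaw":{"type":"number"},"squeeze":{"type":"number"}},"required":["series"]}

```bash
ls; mkdir -p pics; python3 - <<'E'
from plant import ctrl
import cv2
for n in("scene","top"):
    im=ctrl.read_camera(n); cv2.imwrite(f"pics/{n}0.png",im[:,:,::-1]); print(n,ctrl.get_calibration(n))
    for t in("clamp","half_a","rail","glue"):
        for d in ctrl.boxes_of(t,n)[:4]: print(t,round(d["p"],2),[round(float(d["xy"][0])*640),round(float(d["xy"][1])*400)])
print(ctrl.get_state())
E
```

```text
pics
scene {'fx': 363.83652467475986, 'fy': 363.83652467475986, 'cx': 318.217396521913, 'cy': 198.00800387446995, 'xyz': array([1.1228008 , 0.95266525, 0.89565798]), 'orientation': array([0.14482796, 0.448647  , 0.84558167, 0.2504643 ])}
clamp 0.77 [274, 159]
half_a 0.78 [452, 278]
half_a 0.72 [321, 238]
half_a 0.62 [310, 226]
rail 0.91 [256, 180]
rail 0.29 [276, 142]
glue 0.71 [287, 241]
glue 0.66 [277, 159]
top {'fx': 520.0418176952045, 'fy': 520.0418176952045, 'cx': 319.3343550029425, 'cy': 196.60412041992797, 'xyz': array([0.4417071 , 0.06927696, 1.70687006]), 'orientation': array([ 0.01884905, -0.02329095, -0.69754845,  0.71591089])}
clamp 0.58 [456, 223]
clamp 0.45 [456, 222]
half_a 0.93 [388, 255]
half_a 0.9 [253, 259]
half_a 0.82 [184, 288]
half_a 0.74 [307, 202]
rail 0.94 [458, 204]
rail 0.2 [187, 164]
glue 0.67 [322, 166]
{'time': 0.5, 'qpos': array([ 9.62011932e-01,  2.86318458e-01,  1.57677077e+00,  1.43175740e-05,
        1.27860736e+00, -1.50010823e-01]), 'dq': array([-4.52409195e-05, -3.13161172e-04, -3.44634661e-04, -2.26046405e-04,
       -2.61270117e-03,  1.15939061e-03]), 'joint_efforts': array([-4.14017450e-04, -4.05464566e+01, -2.92556298e+01, -1.27733438e-04,
        1.14432645e-03,  3.24010685e-06]), 'eef_pos': array([0.29887472, 0.60517735, 0.25027417]), 'tcp_rot': array([ 2.27382423e-01,  9.73805541e-01, -4.57326991e-05, -2.56143572e-05]), 'contact_force': array([0.33026887, 0.49719115, 0.30328282]), 'wrist_torque': array([-0.03348343, -0.01380569,  0.03712372]), 'finger_force': 0.0, 'opening': 0.9995385899310972}
```

View pics/scene0.png

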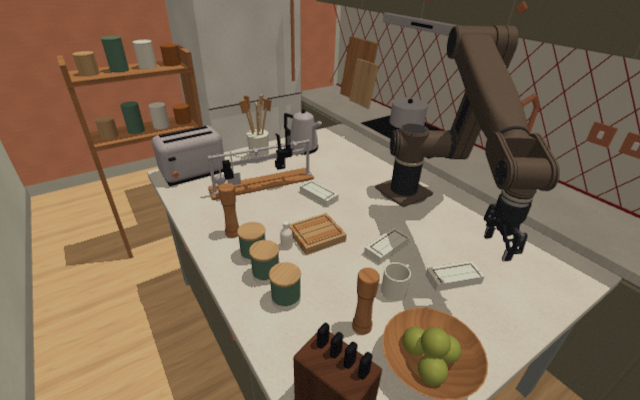

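View pics/top0.png

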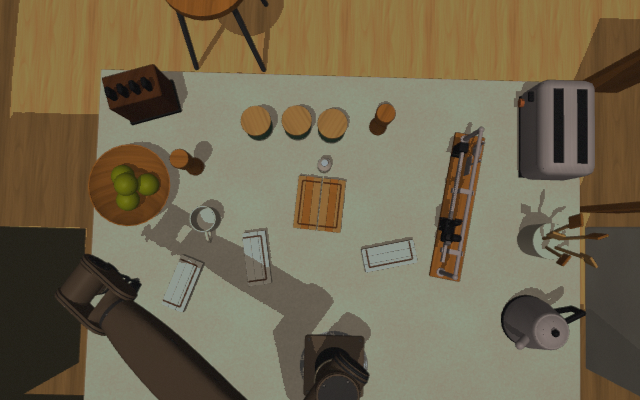

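Scene picture: the wooden board is at about (318,232) and the clamp hangs on the rail with its head at (283,155). In the top picture the wooden split board is at (320,203). Its white look-alikes are at (256,256), (184,283) and (389,254). The clamp head is at about (450,228), its far jaw at (459,150). I choose the wooden board and the black-headed clamp on the rail, and check both in one crop.

```bash
cat > h.py <<'E'
import numpy as np, cv2
from plant import ctrl
from scipy.spatial.transform import Rotation as R
def ray(n,px,z):
    c=ctrl.get_calibration(n); d=np.array([(px[0]-c["cx"])/c["fx"],-(px[1]-c["cy"])/c["fy"],-1])
    d=R.from_quat(c["orientation"]).apply(d); o=c["xyz"]; return o+d*(z-o[2])/d[2]
def proj(n,p):
    c=ctrl.get_calibration(n); q=R.from_quat(c["orientation"]).inv().apply(np.array(p)-c["xyz"])
    return np.array([c["cx"]+c["fx"]*q[0]/-q[2], c["cy"]-c["fy"]*q[1]/-q[2]])
E
python3 - <<'E'
from h import *
im=cv2.imread("pics/top0.png")
a=cv2.resize(im[120:290,420:500],None,fx=3.5,fy=3.5,interpolation=cv2.INTER_CUBIC)
b=cv2.resize(im[165:240,285:355],None,fx=7,fy=7,interpolation=cv2.INTER_CUBIC)
o=np.zeros((600,800,3),np.uint8); o[:a.shape[0],:280]=a; o[:b.shape[0],300:300+b.shape[1]]=b
cv2.imwrite("pics/crop1.png",o)
ctrl.read_camera("top")
for t in("clamp","trigger","handle_mid","trigger_face","head_pad","far_pad","bar","half_a","joint_a","half_b","glue","rail","mug","mill0","canister0"):
    for d in ctrl.boxes_of(t,"top")[:3]: print(t,round(d["p"],2),np.round(d["xy"]*np.array([640,400]),1))
for d in ctrl.silhouettes("half_a","top"):
    m=d["pixels"].astype(np.uint8); print(d["p"],np.round(d["xy"]*np.array([640,400])),m.sum(),cv2.minAreaRect(cv2.findNonZero(m)))
E
```

```text
clamp 0.91 [456.6 219.5]
trigger 0.65 [457.3 224.5]
handle_mid 0.96 [453.4 219.9]
trigger_face 0.27 [323.5 165.2]
head_pad 0.88 [452.3 217.1]
head_pad 0.39 [454.8 225.7]
far_pad 0.73 [457.3 172.8]
far_pad 0.37 [328.6 204.9]
bar 0.85 [456.7 172.3]
half_a 0.97 [331.2 206.1]
half_a 0.91 [388.  256.6]
half_a 0.91 [254. 258.]
joint_a 0.96 [183.7 282.3]
joint_a 0.87 [327.8 201.9]
joint_a 0.86 [388.4 255.6]
half_b 0.97 [331.2 206.1]
half_b 0.91 [388.  256.6]
half_b 0.91 [254. 258.]
glue 0.7 [324.3 165.2]
glue 0.45 [204.7 220.4]
rail 0.86 [457.6 202.4]
mug 0.77 [205.3 219.3]
mill0 0.78 [189.9 161.7]
mill0 0.6 [382.1 116.6]
canister0 0.83 [260.7 125.1]
canister0 0.68 [331.5 122.6]
canister0 0.62 [458.  167.4]
0.97 [308. 202.] 1213 ((307.2744140625, 202.03048706054688), (23.742780685424805, 52.56541061401367), 6.34019136428833)
0.76 [184. 286.] 1328 ((182.7586212158203, 282.90191650390625), (24.89879035949707, 55.240570068359375), 22.109447479248047)
0.69 [389. 254.] 1331 ((388.6923522949219, 255.46151733398438), (25.10286521911621, 54.520286560058594), 78.69007110595703)
0.65 [330. 204.] 1130 ((330.8039245605469, 204.49684143066406), (22.514001846313477, 51.5975456237793), 6.115502834320068)
0.61 [256. 262.] 1312 ((256.7611389160156, 257.3354797363281), (54.15000534057617, 24.876235961914062), 82.56858825683594)
0.19 [451. 219.] 880 ((451.87896728515625, 200.91281127929688), (22.25501251220703, 117.35668182373047), 4.447384357452393)
```

View pics/crop1.png

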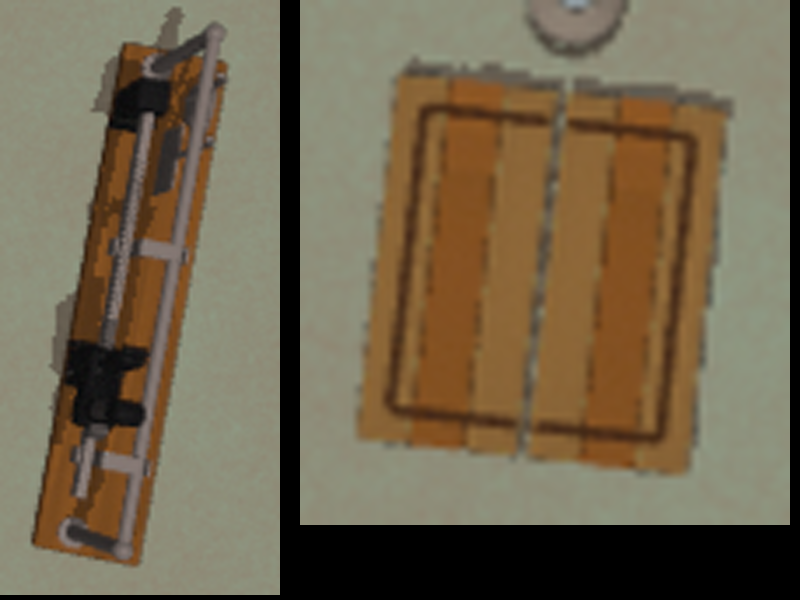

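Crop: the wooden two-halves board is confirmed, its corners in the full picture near (299,176), (346,180), (340,232), (293,228). On the clamp the bar runs from about (443,261) to (463,151), the handle top is near (455,237) and the trigger near (457,222).

```bash
python3 - <<'E'
from h import *
r=lambda p,z:ray("top",p,z).round(4)
C=[(299.3,175.7),(346.4,179.6),(340.4,232.4),(293.3,227.9)]
W=np.array([r(p,.036) for p in C]); print(W, W.mean(0)); print("sides",[np.linalg.norm(W[i]-W[i-1]).round(3) for i in range(4)])
a=r((420+80/3.5,120+495/3.5),.178); b=r((420+150/3.5,120+110/3.5),.178); print("bar",a,b,np.linalg.norm(a-b), "yaw",np.degrees(np.arctan2(*(b-a)[1::-1])))
j=[r((300/7*0+285+(565-300)/7,165+80/7),.036),r((285+(520-300)/7,165+455/7),.036)];print("joint",j,np.degrees(np.arctan2(*(j[0]-j[1])[1::-1])))
u=(b-a)/np.linalg.norm(b-a); print("origin from stub",a+u*.085,a+u*.090, "front jaw back 276:", b-u*.276)
print("handle top",r((420+125/3.5,120+412/3.5),.282),"trig",r((420+132/3.5,120+357/3.5),.264))
for t,p in dict(glue=(324,164),mill=(385,112),mill2=(180,158)).items(): print(t,r(p,.1 if t=="glue" else .21))
E
```

```text
[[ 0.6074  0.1264  0.036 ]
 [ 0.5988 -0.0258  0.036 ]
 [ 0.4284 -0.0104  0.036 ]
 [ 0.4389  0.1409  0.036 ]] [0.518375 0.057775 0.036   ]
sides [np.float64(0.169), np.float64(0.152), np.float64(0.171), np.float64(0.152)]
bar [ 0.3524 -0.3057  0.178 ] [ 0.6784 -0.3613  0.178 ] 0.3307073630870653 yaw -9.678789623249491
joint [array([0.607 , 0.0504, 0.036 ]), array([0.4341, 0.0666, 0.036 ])] -5.352745397275701
origin from stub [ 0.43619009 -0.31999058  0.178     ] [ 0.44111892 -0.3208312   0.178     ] front jaw back 276: [ 0.40632865 -0.31489765  0.178     ]
handle top [ 0.4239 -0.3146  0.282 ] trig [ 0.4674 -0.3246  0.264 ]
glue [0.6396 0.0485 0.1   ]
mill [ 0.7831 -0.1239  0.21  ]
mill2 [0.6324 0.4666 0.21  ]
```

Request:
{"api": "apply_moves", "payload": {
  "series": [
    [0.05, -0.05, 0.1375, 0, 0, 0],
    [0.314, -0.631, 0.1375, 0, 0, -1],
    [0.314, -0.631, 0.1375, 0, 0, -1],
    [0.314, -0.631, 0.1375, 0, 0, -1],
    [0.314, -0.631, 0.1375, 0, 0, -1],
    [0.314, -0.631, 0.1375, 0, 0, -1],
    [0.314, -0.631, 0.1375, 0, 0, -1],
    [0.314, -0.631, 0.1375, 0, 0, -1],
    [0.314, -0.631, 0.1375, 0, 0, -1],
    [0.314, -0.631, 0.1375, 0, 0, -1],
    [0.314, -0.631, 0.1375, 0, 0, -1],
    [0.314, -0.631, 0.1375, 0, 0, -1]
  ],
  "jaw": 1,
  "squeeze": 40
}}

```text
time: 2.85
eef_pos: [0.5498, 0.1007, 0.3602]
tcp_rot: [0.583, 0.813, 0.0, -0.0]
contact_force: [0.2, 0.0, -0.3]
opening: 1.0
finger_force: 0.0
```

```bash
python3 - <<'E'
from h import *
im=ctrl.read_camera("scene"); 
print("pred hm",proj("scene",(.442,-.320,.248)),"handle top",proj("scene",(.424,-.316,.282)))
a=cv2.resize(im[120:200,210:330],None,fx=6,fy=6,interpolation=cv2.INTER_CUBIC)
# overlay predicted clamp model
o=np.array([.4427,-.320,.1]); y=np.radians(-9.7); u=np.array([np.cos(y),np.sin(y),0]);v=np.array([-u[1],u[0],0])
for x,yy,z in [(-29,14,182),(-9,14,182),(-29,-14,182),(29,11,164),(29,-11,164),(29,11,92),(-85,0,78),(276,18,3),(276,18,37),(0,18,3)]:
    p=proj("scene",o+u*x/1e3+v*yy/1e3+np.array([0,0,z/1e3])); cv2.circle(a,tuple(int(t) for t in (p-[210,120]+.5)*6),4,(255,0,0),1)
cv2.imwrite("pics/s1.png",a[:,:,::-1]); print(ctrl.get_state()["eef_pos"],ctrl.get_state()["time"])
E
```

```text
pred hm [282.9050543  136.57959225] handle top [286.82981099 128.57186143]
[0.54966888 0.10124953 0.36019409] 2.9
```

View pics/s1.png

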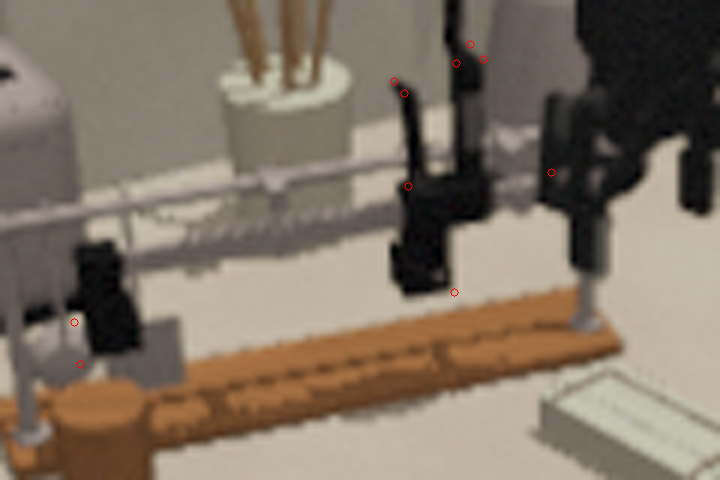

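The overlaid model points fall on the handle top, about (470,55), and on the trigger tip, about (400,88), so the estimate is good. I move above it and then down.

Request:
{"api": "apply_moves", "payload": {
  "series": [
    [-0.135, -0.526, 0, 0, 0, -0.631],
    [-0.135, -0.526, 0, 0, 0, -0.631],
    [-0.135, -0.526, 0, 0, 0, -0.631],
    [-0.135, -0.526, 0, 0, 0, -0.631],
    [-0.135, -0.526, 0, 0, 0, -0.631],
    [-0.135, -0.526, 0, 0, 0, -0.631],
    [-0.135, -0.526, 0, 0, 0, -0.631],
    [-0.135, -0.526, 0, 0, 0, -0.631],
    [-0.135, -0.526, 0, 0, 0, -0.631],
    [-0.135, -0.526, -0.05, 0, 0, -0.631],
    [-0.135, -0.526, -0.1, 0, 0, -0.631],
    [-0.135, -0.526, -0.14, 0, 0, -0.631],
    [-0.135, -0.526, -0.14, 0, 0, -0.631],
    [-0.135, -0.526, -0.14, 0, 0, -0.631]
  ]
}}

```text
time: 4.65
eef_pos: [0.4432, -0.3197, 0.2501]
tcp_rot: [0.764, 0.646, 0.0, 0.001]
contact_force: [0.1, -0.5, 0.4]
opening: 1.001
finger_force: 0.0
```

```bash
python3 - <<'E'
from h import *
im=ctrl.read_camera("scene"); t=ctrl.read_camera("top")
a=cv2.resize(im[100:190,220:330],(660,540),interpolation=cv2.INTER_CUBIC)
cv2.imwrite("pics/s2.png",a[:,:,::-1]); s=ctrl.get_state();print(s["eef_pos"],s["time"],s["contact_force"],s["qpos"])
E
```

```text
[ 0.44324229 -0.32058998  0.25085925] 4.75 [ 0.13514376  0.12501837 -0.02654342] [-8.11710900e-01  1.49003866e-03  1.89396370e+00  3.85846789e-05
  1.24196796e+00 -6.43889600e-01]
```

View pics/s2.png

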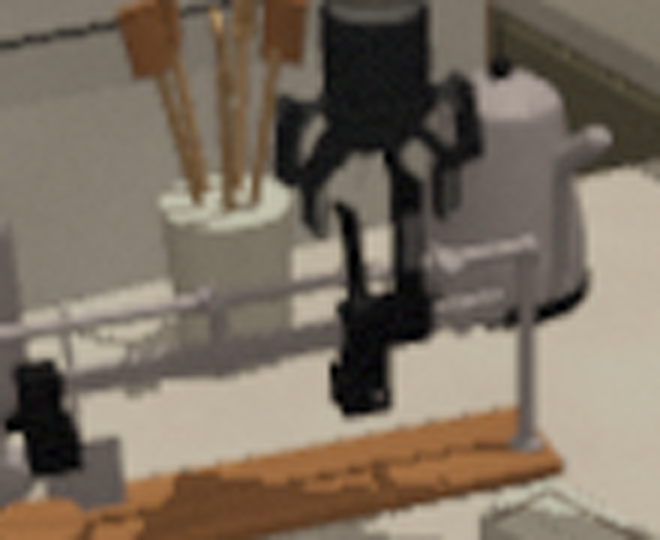

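The fingers straddle handle and trigger, with the handle at (405,230) and the trigger at (350,240). I close, shifting along the bar so the handle stays put.

Request:
{"api": "apply_moves", "payload": {
  "series": [
    [0, 0, -0.0025, 0, 0, 0],
    [-0.0035, 0.0006, -0.0025, 0, 0, 0],
    [-0.007, 0.0012, -0.0025, 0, 0, 0],
    [-0.0105, 0.0018, -0.0025, 0, 0, 0],
    [-0.0135, 0.0023, -0.0025, 0, 0, 0],
    [-0.0135, 0.0023, -0.0025, 0, 0, 0],
    [-0.0135, 0.0023, -0.0025, 0, 0, 0],
    [-0.0135, 0.0023, -0.0025, 0, 0, 0]
  ],
  "jaw": 0,
  "squeeze": 45
}}

```text
time: 5.75
eef_pos: [0.4347, -0.3207, 0.2513]
tcp_rot: [0.764, 0.645, 0.002, 0.007]
contact_force: [6.1, -1.0, 7.8]
opening: 0.392
finger_force: 46.0
```

Request:
{"api": "apply_moves", "payload": {
  "series": [
    [0, 0, 0.02, 0, 0, 0],
    [0, 0, 0.04, 0, 0, 0],
    [0, 0, 0.06, 0, 0, 0],
    [0, 0, 0.08, 0, 0, 0],
    [0, 0, 0.1, 0, 0, 0],
    [0, 0, 0.1, 0, 0, 0]
  ]
}}

```text
time: 6.5
eef_pos: [0.4319, -0.3192, 0.3287]
tcp_rot: [0.764, 0.645, 0.0, 0.002]
contact_force: [0.2, -0.1, -4.7]
opening: 0.391
finger_force: 44.7
```

```bash
python3 - <<'E'
from h import *
im=ctrl.read_camera("scene")
a=cv2.resize(im[80:190,190:320],(709,600),interpolation=cv2.INTER_CUBIC)
cv2.imwrite("pics/s3.png",a[:,:,::-1])
E
```

```text
(no output)
```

View pics/s3.png

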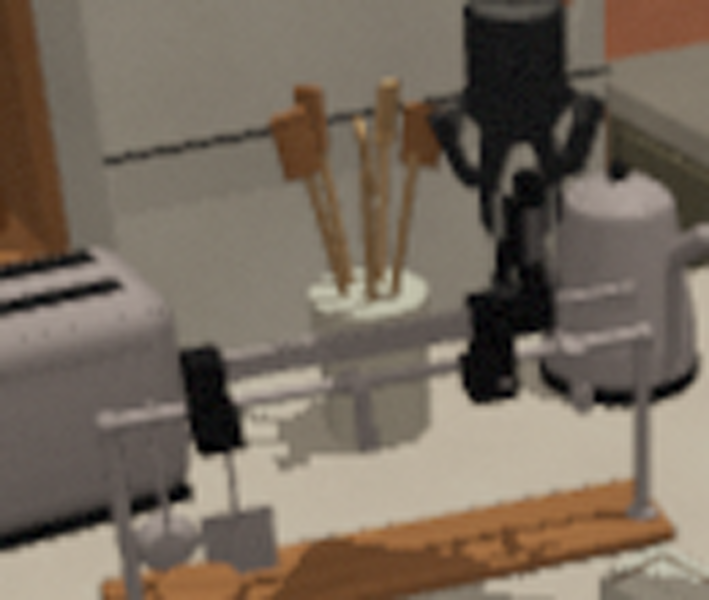

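The clamp is up off the hooks and level, with its head at (495,345) and far jaw at (212,400). I carry it over to the board.

Request:
{"api": "apply_moves", "payload": {
  "series": [
    [0, 0.02, 0.035, 0, 0, 0],
    [0.005, 0.04, 0.07, 0, 0, 0.1],
    [0.01, 0.06, 0.07, 0, 0, 0.25],
    [0.02, 0.08, 0.07, 0, 0, 0.4],
    [0.03, 0.1, 0.07, 0, 0, 0.55],
    [0.035, 0.12, 0.07, 0, 0, 0.7],
    [0.04, 0.13, 0.07, 0, 0, 0.85],
    [0.0475, 0.15, 0.07, 0, 0, 1],
    [0.0475, 0.15, 0.07, 0, 0, 1]
  ],
  "squeeze": 60
}}

```text
time: 7.68
eef_pos: [0.4693, -0.1979, 0.3813]
tcp_rot: [0.459, 0.888, -0.0, -0.001]
contact_force: [0.4, -1.2, -3.9]
opening: 0.374
finger_force: 62.3
```

Request:
{"api": "apply_moves", "payload": {
  "series": [
    [0.01, 0.03, 0, 0, 0, 0.15],
    [0.015, 0.06, 0, 0, 0, 0.3],
    [0.02, 0.09, 0, 0, 0, 0.45],
    [0.03, 0.11, 0, 0, 0, 0.6],
    [0.035, 0.13, 0, 0, 0, 0.75],
    [0.04, 0.15, -0.02, 0, 0, 0.9],
    [0.0465, 0.1535, -0.05, 0, 0, 1],
    [0.0465, 0.1535, -0.08, 0, 0, 1],
    [0.0465, 0.1535, -0.08, 0, 0, 1],
    [0.0465, 0.1535, -0.08, 0, 0, 1]
  ]
}}

```text
time: 8.93
eef_pos: [0.5069, -0.0764, 0.3193]
tcp_rot: [0.085, 0.996, -0.0, 0.001]
contact_force: [0.5, -0.5, -3.8]
opening: 0.374
finger_force: 62.3
```

```bash
cat > ov.py <<'E'
from h import *
import sys
# draw clamp model points at current TCP pose; args: dx offset along bar (TCP->origin), feet-below-TCP
def run(name,off=.011,h=.151,j=.01,out=None,box=None,f=6,cam="top"):
    im=ctrl.read_camera(cam).copy(); s=ctrl.get_state(); r=R.from_quat(s["tcp_rot"]); t=r.apply([0,1,0]); 
    u=np.array([t[0],t[1],0]); u/=np.linalg.norm(u); u*=1 if u[1]>0 else -1; v=np.array([-u[1],u[0],0])
    o=s["eef_pos"]+u*off; o[2]-=h
    print("tcp",s["eef_pos"].round(4),"yaw",np.degrees(np.arctan2(u[1],u[0])).round(2),"tilt",t[2].round(4),"origin",o.round(4),"F",s["contact_force"].round(1),"op",round(s["opening"]*85,1),"t",s["time"])
    x0,y0,x1,y1=box; a=cv2.resize(im[y0:y1,x0:x1],None,fx=f,fy=f,interpolation=cv2.INTER_CUBIC)[:,:,::-1].copy()
    for x,yy,z in [(40,18,37),(40,-18,37),(240-j*1e3,18,37),(240-j*1e3,-18,37),(276-j*1e3,18,37),(276-j*1e3,-18,37),(-85-j*1e3,0,78),(0,18,37),(0,-18,37)]:
        p=proj(cam,o+u*x/1e3+v*yy/1e3+np.array([0,0,z/1e3])); cv2.circle(a,tuple(int(q) for q in (p-[x0,y0]+.5)*f),3,(0,0,255),1)
    cv2.imwrite(name,a)
E
python3 - <<'E'
from ov import *
run("pics/t4.png",box=(230,160,360,255))
E
```

```text
tcp [ 0.5071 -0.0764  0.3198] yaw 80.25 tilt -0.0007 origin [ 0.509  -0.0655  0.1688] F [-0.4  0.1 -4.5] op 31.4 t 8.975
```

View pics/t4.png

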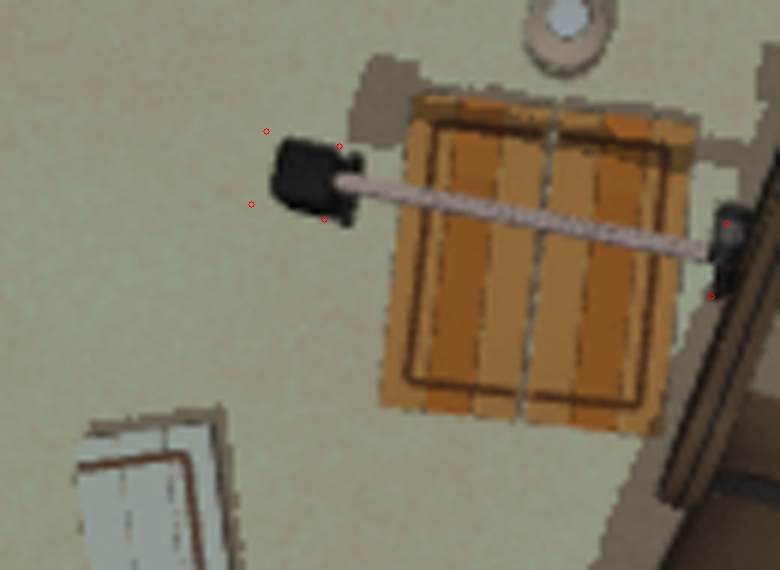

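Top view: the far jaw at (315,180) and head at (735,250) straddle the board. The model fits with the bar drawn in about 20 mm. I turn the last 5° and go down.

Request:
{"api": "apply_moves", "payload": {
  "series": [
    [0, 0, 0, 0, 0, 0.11],
    [0, 0, 0, 0, 0, 0.11],
    [0, 0, -0.05, 0, 0, 0.11],
    [0, 0, -0.1, 0, 0, 0.11],
    [0, 0, -0.13, 0, 0, 0.11],
    [0, 0, -0.13, 0, 0, 0.11],
    [0, 0, -0.13, 0, 0, 0.11]
  ]
}}

```text
time: 9.85
eef_pos: [0.5076, -0.0762, 0.2163]
tcp_rot: [0.042, 0.999, -0.0, 0.002]
contact_force: [1.3, -0.6, -3.3]
opening: 0.375
finger_force: 62.2
```

```bash
python3 - <<'E'
from ov import *
run("pics/t5.png",j=.02,box=(230,160,360,255))
E
```

```text
tcp [ 0.5078 -0.0763  0.2167] yaw 85.23 tilt -0.0011 origin [ 0.5087 -0.0653  0.0657] F [ 0.1  0.2 -4. ] op 31.4 t 9.9
```

View pics/t5.png

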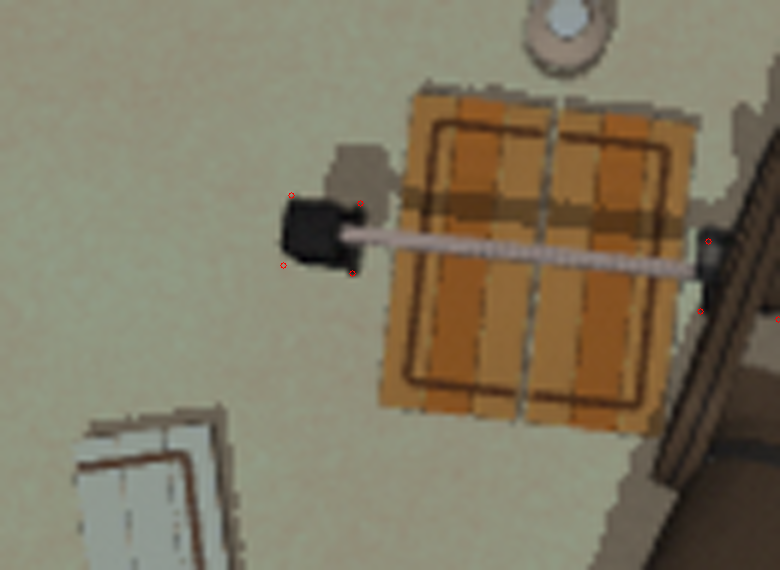

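Request:
{"api": "apply_moves", "payload": {
  "series": [
    [-0.003, 0, -0.025, 0, 0, 0],
    [-0.003, 0, -0.05, 0, 0, 0],
    [-0.003, 0, -0.07, 0, 0, 0],
    [-0.003, 0, -0.076, 0, 0, 0],
    [-0.003, 0, -0.079, 0, 0, 0],
    [-0.003, 0, -0.079, 0, 0, 0],
    [-0.003, 0, -0.079, 0, 0, 0]
  ]
}}

```text
time: 10.78
eef_pos: [0.5055, -0.0765, 0.1535]
tcp_rot: [0.041, 0.999, -0.0, 0.002]
contact_force: [-1.7, -5.0, 5.3]
opening: 0.38
finger_force: 68.1
```

Request:
{"api": "apply_moves", "payload": {
  "series": [
    [0.0003, 0.004, 0.001, 0, 0, 0],
    [0.0006, 0.008, 0.001, 0, 0, 0],
    [0.0011, 0.0137, 0.001, 0, 0, 0],
    [0.0011, 0.0137, 0.001, 0, 0, 0],
    [0.0011, 0.0137, 0.001, 0, 0, 0]
  ],
  "jaw": 0.8,
  "squeeze": 45
}}

```text
time: 11.4
eef_pos: [0.5051, -0.0648, 0.1519]
tcp_rot: [0.041, 0.999, -0.0, 0.0]
contact_force: [-0.9, -0.5, 0.4]
opening: 0.802
finger_force: 0.0
```

```bash
python3 - <<'E'
from ov import *
run("pics/x.png",off=0,j=.02,box=(230,160,360,255))
im=cv2.imread("pics/x.png")[:440]  # top crop
s=ctrl.read_camera("scene")[:,:,::-1]; b=cv2.resize(s[150:260,240:390],(600,440),interpolation=cv2.INTER_CUBIC)
a=cv2.resize(im,(0,0),fx=.55,fy=.55); b=cv2.resize(b,(0,0),fx=1,fy=1)
o=np.zeros((600,800,3),np.uint8); o[:a.shape[0],:a.shape[1]]=a; o[600-350:,200:]=b[40:390]
cv2.imwrite("pics/c6.png",o)
E
```

```text
tcp [ 0.5051 -0.0649  0.152 ] yaw 85.27 tilt -0.0002 origin [ 0.5051 -0.0649  0.001 ] F [-0.  -1.1  0.4] op 67.9 t 11.45
```

View pics/c6.png

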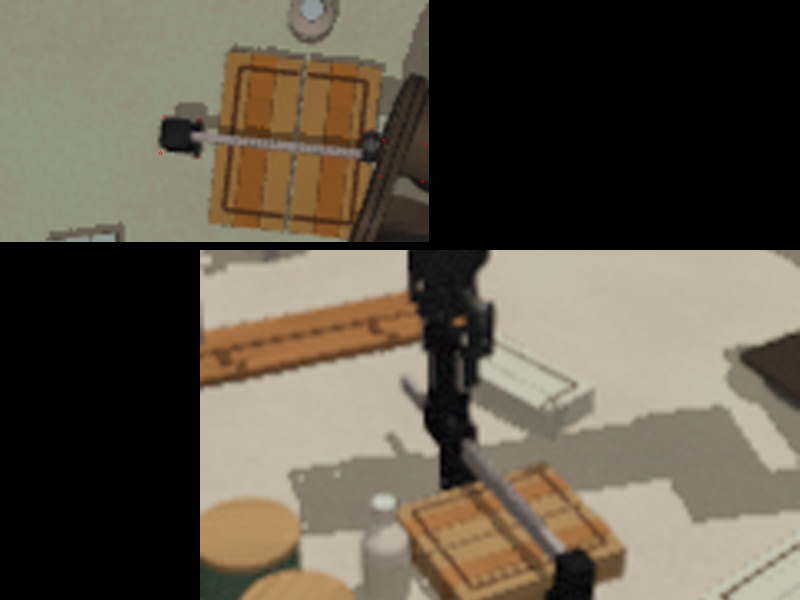

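The clamp stands upright over the board with the far jaw just clear of the edge. Now I pump.

Request:
{"api": "apply_moves", "payload": {
  "series": [
    [0, 0, 0, 0, 0, 0],
    [-0.0003, -0.004, 0, 0, 0, 0],
    [-0.0006, -0.009, 0, 0, 0, 0],
    [-0.0011, -0.0137, 0, 0, 0, 0],
    [-0.0011, -0.0137, 0, 0, 0, 0],
    [-0.0011, -0.0137, 0, 0, 0, 0],
    [-0.0011, -0.0137, 0, 0, 0, 0]
  ],
  "jaw": 0,
  "squeeze": 40
}}

```text
time: 12.38
eef_pos: [0.5064, -0.0733, 0.1553]
tcp_rot: [0.043, 0.999, 0.004, 0.003]
contact_force: [-0.1, 9.0, 11.7]
opening: 0.391
finger_force: 39.0
```

Request:
{"api": "apply_moves", "payload": {
  "series": [
    [0.0003, 0.004, 0, 0, 0, 0],
    [0.0006, 0.008, 0, 0, 0, 0],
    [0.0011, 0.0137, 0, 0, 0, 0],
    [0.0011, 0.0137, 0, 0, 0, 0],
    [0.0011, 0.0137, 0, 0, 0, 0]
  ],
  "jaw": 0.8
}}

```text
time: 13.0
eef_pos: [0.5048, -0.0648, 0.1516]
tcp_rot: [0.041, 0.999, 0.0, -0.0]
contact_force: [0.3, 1.3, -1.6]
opening: 0.802
finger_force: 0.6
```

Request:
{"api": "apply_moves", "payload": {
  "series": [
    [0, 0, 0, 0, 0, 0],
    [-0.0003, -0.004, 0, 0, 0, 0],
    [-0.0006, -0.009, 0, 0, 0, 0],
    [-0.0011, -0.0137, 0, 0, 0, 0],
    [-0.0011, -0.0137, 0, 0, 0, 0],
    [-0.0011, -0.0137, 0, 0, 0, 0],
    [-0.0011, -0.0137, 0, 0, 0, 0]
  ],
  "jaw": 0,
  "squeeze": 40
}}

```text
time: 13.88
eef_pos: [0.5057, -0.0742, 0.1543]
tcp_rot: [0.043, 0.999, 0.003, 0.002]
contact_force: [0.8, 5.7, 7.9]
opening: 0.392
finger_force: 38.9
```

Request:
{"api": "apply_moves", "payload": {
  "series": [
    [0.0003, 0.004, 0, 0, 0, 0],
    [0.0006, 0.008, 0, 0, 0, 0],
    [0.0011, 0.0137, 0, 0, 0, 0],
    [0.0011, 0.0137, 0, 0, 0, 0],
    [0.0011, 0.0137, 0, 0, 0, 0]
  ],
  "jaw": 0.8
}}

```text
time: 14.5
eef_pos: [0.505, -0.065, 0.1519]
tcp_rot: [0.041, 0.999, -0.0, -0.0]
contact_force: [0.3, -0.7, -0.3]
opening: 0.799
finger_force: 0.0
```

```bash
python3 - <<'E'
from ov import *
run("pics/t7.png",off=0,j=.032,box=(250,170,350,245))
E
```

```text
tcp [ 0.505 -0.065  0.152] yaw 85.27 tilt -0.0004 origin [ 0.505 -0.065  0.001] F [-0.2  0.9 -0.4] op 68.0 t 14.55
```

View pics/t7.png

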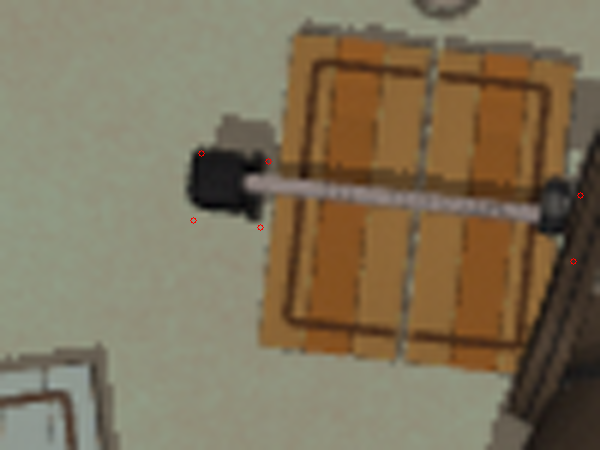

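After two pulls the far jaw (228,183) has come in to about 4 mm from the edge, and the clamp is still in place. I go on.

Request:
{"api": "apply_moves", "payload": {
  "series": [
    [0, 0, 0, 0, 0, 0],
    [-0.0003, -0.004, 0, 0, 0, 0],
    [-0.0006, -0.009, 0, 0, 0, 0],
    [-0.0011, -0.0137, 0, 0, 0, 0],
    [-0.0011, -0.0137, 0, 0, 0, 0],
    [-0.0011, -0.0137, 0, 0, 0, 0],
    [-0.0011, -0.0137, 0, 0, 0, 0]
  ],
  "jaw": 0,
  "squeeze": 40
}}

```text
time: 15.42
eef_pos: [0.5061, -0.0733, 0.1548]
tcp_rot: [0.043, 0.999, 0.004, 0.002]
contact_force: [0.6, 7.5, 10.7]
opening: 0.398
finger_force: 39.1
```

Request:
{"api": "apply_moves", "payload": {
  "series": [
    [0.0003, 0.004, 0, 0, 0, 0],
    [0.0006, 0.008, 0, 0, 0, 0],
    [0.0011, 0.0137, 0, 0, 0, 0],
    [0.0011, 0.0137, 0, 0, 0, 0],
    [0.0011, 0.0137, 0, 0, 0, 0]
  ],
  "jaw": 0.8
}}

```text
time: 16.05
eef_pos: [0.5048, -0.0648, 0.1516]
tcp_rot: [0.041, 0.999, -0.0, -0.0]
contact_force: [-0.4, 1.2, -1.4]
opening: 0.8
finger_force: 0.6
```

Request:
{"api": "apply_moves", "payload": {
  "series": [
    [0, 0, 0, 0, 0, 0],
    [-0.0003, -0.004, 0, 0, 0, 0],
    [-0.0006, -0.009, 0, 0, 0, 0],
    [-0.0011, -0.0137, 0, 0, 0, 0],
    [-0.0011, -0.0137, 0, 0, 0, 0],
    [-0.0011, -0.0137, 0, 0, 0, 0],
    [-0.0011, -0.0137, 0, 0, 0, 0]
  ],
  "jaw": 0,
  "squeeze": 40
}}

```text
time: 16.92
eef_pos: [0.5058, -0.0737, 0.1543]
tcp_rot: [0.043, 0.999, 0.004, 0.002]
contact_force: [0.1, 8.1, 7.2]
opening: 0.396
finger_force: 39.5
```

Request:
{"api": "apply_moves", "payload": {
  "series": [
    [0.0003, 0.004, 0, 0, 0, 0],
    [0.0006, 0.008, 0, 0, 0, 0],
    [0.0011, 0.0137, 0, 0, 0, 0],
    [0.0011, 0.0137, 0, 0, 0, 0],
    [0.0011, 0.0137, 0, 0, 0, 0]
  ],
  "jaw": 0.8
}}

```text
time: 17.55
eef_pos: [0.5048, -0.0648, 0.1517]
tcp_rot: [0.041, 0.999, 0.0, -0.0]
contact_force: [-0.2, 0.9, 0.0]
opening: 0.799
finger_force: 0.5
```

Request:
{"api": "apply_moves", "payload": {
  "series": [
    [0, 0, 0, 0, 0, 0],
    [-0.0003, -0.004, 0, 0, 0, 0],
    [-0.0006, -0.009, 0, 0, 0, 0],
    [-0.0011, -0.0137, 0, 0, 0, 0],
    [-0.0011, -0.0137, 0, 0, 0, 0],
    [-0.0011, -0.0137, 0, 0, 0, 0],
    [-0.0011, -0.0137, 0, 0, 0, 0]
  ],
  "jaw": 0,
  "squeeze": 40
}}

```text
time: 18.42
eef_pos: [0.5057, -0.0727, 0.1544]
tcp_rot: [0.043, 0.999, 0.005, 0.002]
contact_force: [0.4, 10.0, 10.1]
opening: 0.392
finger_force: 39.3
```

```bash
python3 - <<'E'
from ov import *
run("pics/t8.png",off=0.01,j=.046,box=(250,170,350,245))
E
```

```text
tcp [ 0.5057 -0.0727  0.1544] yaw 85.09 tilt 0.0095 origin [ 0.5065 -0.0627  0.0034] F [ 0.2 10.2 11. ] op 33.3 t 18.475
```

View pics/t8.png

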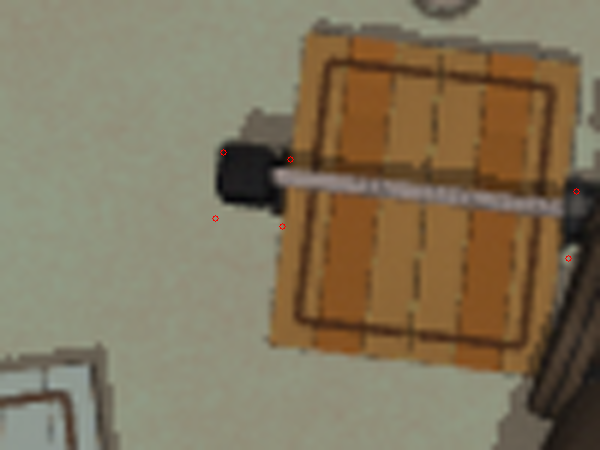

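The joint is now closed (440,60 to 412,350) and the clamp stays aligned with the board. I pump until the trigger stops short.

Request:
{"api": "apply_moves", "payload": {
  "series": [
    [0.0003, 0.004, 0, 0, 0, 0],
    [0.0006, 0.008, 0, 0, 0, 0],
    [0.0011, 0.0137, 0, 0, 0, 0],
    [0.0011, 0.0137, 0, 0, 0, 0],
    [0.0011, 0.0137, 0, 0, 0, 0]
  ],
  "jaw": 0.8
}}

```text
time: 19.1
eef_pos: [0.5047, -0.0647, 0.1516]
tcp_rot: [0.041, 0.999, 0.0, -0.0]
contact_force: [0.5, 1.9, -1.9]
opening: 0.803
finger_force: 0.8
```

Request:
{"api": "apply_moves", "payload": {
  "series": [
    [0, 0, 0, 0, 0, 0],
    [-0.0003, -0.004, 0, 0, 0, 0],
    [-0.0006, -0.009, 0, 0, 0, 0],
    [-0.0009, -0.0115, 0, 0, 0, 0],
    [-0.0009, -0.0115, 0, 0, 0, 0],
    [-0.0009, -0.0115, 0, 0, 0, 0],
    [-0.0009, -0.0115, 0, 0, 0, 0]
  ],
  "jaw": 0,
  "squeeze": 40
}}

```text
time: 19.98
eef_pos: [0.5053, -0.0715, 0.1537]
tcp_rot: [0.042, 0.999, 0.004, 0.001]
contact_force: [-0.3, 9.6, 7.8]
opening: 0.463
finger_force: 39.4
```

The trigger stopped 6 mm short of home under 39 N, so the jaws are tight. I hold and check.

Request:
{"api": "apply_moves", "payload": {
  "series": [
    [0, 0.002, 0, 0, 0, 0],
    [0, 0.004, 0, 0, 0, 0],
    [0, 0.004, 0, 0, 0, 0],
    [0, 0.004, 0, 0, 0, 0],
    [0, 0.004, 0, 0, 0, 0],
    [0, 0.004, 0, 0, 0, 0],
    [0, 0.004, 0, 0, 0, 0],
    [0, 0.004, 0, 0, 0, 0]
  ]
}}

```text
time: 20.98
eef_pos: [0.5054, -0.0709, 0.1537]
tcp_rot: [0.042, 0.999, 0.001, 0.001]
contact_force: [-0.7, -0.2, 5.1]
opening: 0.469
finger_force: 44.2
```

```bash
python3 - <<'E'
from ov import *
run("pics/x.png",off=0.008,j=.05,box=(250,170,350,245))
s=ctrl.read_camera("scene")[:,:,::-1]; b=cv2.resize(s[130:270,220:390],None,fx=3,fy=3,interpolation=cv2.INTER_CUBIC)
a=cv2.resize(cv2.imread("pics/x.png"),None,fx=.45,fy=.45)
o=np.zeros((420,800,3),np.uint8); o[:a.shape[0],:270]=a; o[:,280:790]=b
cv2.imwrite("pics/c9.png",o)
E
```

```text
tcp [ 0.5054 -0.0709  0.1537] yaw 85.17 tilt 0.002 origin [ 0.5061 -0.0629  0.0027] F [ 0.6 -0.4  5.5] op 39.8 t 21.025
```

View pics/c9.png

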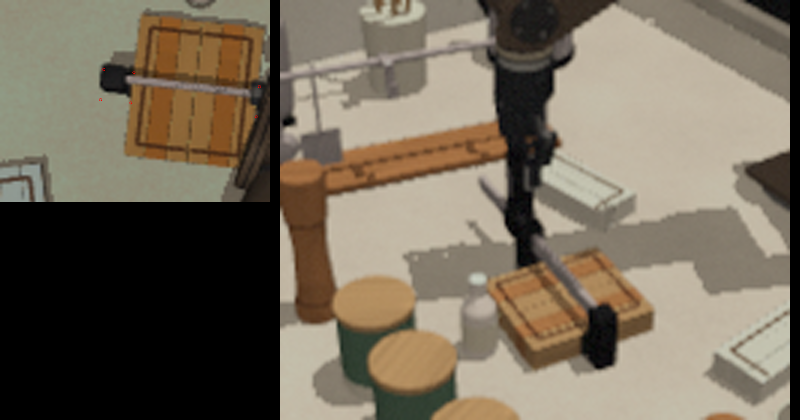

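The joint is closed, the jaws sit on both outer edges, the glue bottle and other bystanders are where they were, and the trigger is held at about 44 N.

```bash
python3 -c "
from plant import ctrl
print(ctrl.sign_off())"
```

```text
the job is handed in; nothing more can be done
None
```

The job is handed in: the clamp stands upright across the joint, roughly 6 mm off its middle, with the halves drawn together and the jaws tight. The gripper was still squeezing the trigger at about 44 N, and nothing else on the worktop appeared moved.

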